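# Trip-test the blue bench power console in a leather-goods workshop

### The arm

A 6-joint arm with a two-finger parallel gripper is mounted at the origin on the work surface. World frame = base frame: x ahead of the robot, y to its left, z up, the work surface at z = 0. Lengths are in m, angles in rad, forces in N, time in s.
With the tool pointing down it reaches from about 0.35 to 0.775 m from the base axis. Payload 5.5 kg.
Tool frame: the origin (TCP) lies midway between the tips of the shut fingers; the grasp point (between the pads) lies 19 mm behind it; z points along the fingers, y is the line along which they close (so a half turn about z gives the same grasp; the last joint's range is limited). The gripper opens to 85 mm and grips with 20 to 120 N. Pads are 22 mm wide; open, the fingers measure 114 mm over their backs; the gripper's body (76 mm by 85 mm) begins 54 mm behind the grasp point. The pads swing forward as they close: fully open they stand 13 mm farther back than shut.
Start: joints at [-1.316, 0.313, 0.046, 1.304, 0, 1.431], TCP at [0.221, -0.531, 0.231] pointing down, gripper open.
Joint ranges: [-2.76, 2.76], [-0.86, 1.69], [-1.03, 1.26], [-2.2, 2.34], [-1.47, 1.5], [-3.14, 3.14]. Speed limits (rad/s): [2.57, 2.57, 3.14, 3.14, 3.14, 3.14].

### API

Orientations are given as a unit quaternion [w, x, y, z].
In Python, from workcell import get_state, read_camera, camera_info, hand_in, recognise gives the robot as it stands.
- The arm moves only by the tool arm_command, never from a script. Its argument "moves" is one flat list of numbers, 7 for each row, row after row: the opening, from -1 (shut) to 1 (fully open), then the shift along the tool's x, y, z in mm, then the turn, a rotation vector about the tool's x, y, z in rad. A call has 1 to 8 rows; each row shifts and turns the commanded pose from where the row before left it, along the tool's axes as they then stand; what a row does not reach is not made up. A row lasts 1/8 s, in which the tool goes at most 62.5 mm and 10.7 degrees, less where a joint would pass 70% of its speed; a pose out of reach is approached as far as the arm can. A call with a gripper value outside its range is refused whole. The fingers move at their own pace and stop on an object; "newtons" is the grip in N (left out, the last holds). Time passes only in rows, so rows that do not move let the fingers close. It gives the time, the measured TCP pose, the force, the opening and the grip force at its end, in the units of the state.
- get_state(): the state, without advancing time (a new reading comes with each control period).
- read_camera(name): name is "scene" or "top" or "wrist"; returns (picture, depth): 420x560x3 uint8, blue, green, red; 420x560 float32, m along the optical axis (not along the pixel's ray), 0 where there is no reading.
- camera_info(name): a dict with "fovy" (degrees; the focal length in pixels is half the picture's height over the tangent of half this angle, whatever the lens; pixels are square), "cx", "cy" (the principal point, pixels), "eye" and "orientation" of the camera in the world; the wrist camera has in their place "tool_from_camera" (4x4, takes a point from camera to tool coordinates, whose origin is the TCP and whose axes are the flange's). Camera axes: x right, y down, z forward; pixel columns grow to the right and rows downward; lengths in m; the calibration is good to about 2 mm. A picture is of the moment at which its call begins: read the wrist's pose just before it. camera_info takes no time and is no camera call.
- hand_in(): hands the job in; it is judged then, once.
Trained networks look in the newest picture that a camera, given by its name, has taken for a name from the list of things; names that differ only in an ending like _2 or _b are one class to them, and where a whole thing is asked for, a point or a joint stands for the part that bears it (a point fixed in the world has none). Each returns a list of dicts, best first, with "confidence" (0 to 1); they miss things now and then, are a little off and sometimes report something else, mostly with a low value. They report only what shows in the picture. A call takes as long as a camera call. They do not tell look-alikes from the thing itself.
- recognise(camera, label): "point" ([column, row] in pixels, amid what is visible of it).
The state is a dict: "clock": time; "joint_pos": joint angles; "qvel": joint speeds; "tau": joint torques, N m; "tcp_pos": TCP position; "orientation": TCP orientation; "wrist_force": force on the tool from outside, world axes, zero at the start; "ft_torque": the same for the moment, N m; "finger_gap": finger opening in m; "grip_force": force on a finger pad.
Only numpy, scipy, OpenCV 4.12 (cv2) and the standard library are available. Lean on these libraries where they do the work, as an engineer would, in place of code of your own. Each camera call takes 0.05 s, during which the arm holds its last target. There are 200 camera calls.

### The job

Before the shift, do the safety trip test on the blue power console: press its yellow test button right in so that the orange lever drops by itself, then lift that lever back up until it stays up on its own. Leave the grey console alone, and do not disturb the glue bottle or the brush.

Things in the scene. Friction and masses are not known exactly. Their poses are not given: they have to be found in the camera images.
- console: BLUE bench power console, fixed, 130 deep (x) x 150 wide (y) x 104 mm high. Origin: centre of its underside; -x is its front, z up. Its black front face slopes: 20 mm high at x -65, 103 mm high at x +27 mm, outward normal 42 degrees from vertical, tilted to -x. On it are a yellow button (y +34 mm) and an orange lever (y -34 mm).
- lamp_bar (a point): middle of the underside of the blue console's aluminium lamp bar, 26 (x) x 150 (y) x 18 mm, on two posts over the face: console x 0 to +26, z 172 to 190 mm. A gripper pointing straight down fouls it at the button and the raised lever; a tool tilted 30 to 45 degrees, coming from the front, is clear.
- test_button (a joint): the blue console's yellow test button, m pressed in along the face's inward normal: 0 out, 0.006 fully in (about 3 N spring plus up to 3 N of trip resistance); it springs back. The lever trips at about 0.004.
- test_button_top (a point): centre of the yellow button's outer face (32 mm across, 22 mm proud of the sloping face; black collar 48 mm across, 12 mm high, around it). Site z axis = outward normal of the face.
- trip_lever (a joint): the blue console's lever. Hinge along the console's y. 0 rad = up, leaning 15 degrees back past vertical, where its own weight keeps it; 1.40 rad = dropped to the front, 25 degrees above level. Balance point 0.26 rad, past which it falls by itself.
- trip_lever_grip (a point): centre of the orange crossbar at the lever's end: a cylinder 18 mm in diameter, 28 mm long along the console's y, on a steel stem 14 mm wide (y), 9 mm thick. It moves with the lever.
- trip_lever_pivot (a point): centre of the blue console's lever hinge (fixed), 62 mm from the crossbar's centre. Console frame: x -22, y -34, z +64 mm, in a black boss of 16 mm radius, 44 mm long in y. Crossbar centre = pivot + 62 mm * (sin a, 0, cos a) in the console frame, a = 0.262 rad - joint.
- grey_console: GREY painted console, otherwise the same as the blue one (same frame, same button, lever and lamp bar). Not to be operated.
- grey_lever (a joint): the grey console's lever, up (0) at the start; same meaning.
- grey_button (a joint): the grey console's button, 0 out; same meaning.
- glue_bottle: loose glue bottle standing upright, 52 mm across, 132 mm high with its red spout. Origin: centre of its underside.
- brush: loose brush lying flat, 170 mm long along its x.
There are look-alikes about, which are no part of the job. Leave any pink look-alike of the glue_bottle alone.

How it is judged:
On the way, in this order (a step that is already met when the one before it is completed fails the run):
1. the blue console's test button is pressed in by more than 3 mm of its 6 (value of joint test_button above 0.003 m), for 0.02 s.
2. its lever has dropped (more than 1.2 rad) (value of joint trip_lever above 1.2 rad), for 0.1 s.
At the end, for the whole second after the job is handed in: The blue console's lever is up again and staying there (joint under 0.12 rad, at rest), its test button is out (within 1.5 mm), the grey console's lever is up (under 0.12 rad) and its button out (within 1.5 mm), and the glue bottle stands upright (within 0.2 rad) (value of joint each of trip_lever, grey_lever below 0.12 rad and velocity of joint trip_lever between -0.1 and 0.1 rad/s and value of joint each of test_button, grey_button below 0.0015 m and angle between glue_bottle's own z axis and vertical below 0.2 rad); the robot touches nothing.
It fails at once if the grey console's lever is moved by more than 0.25 rad (value of joint grey_lever above 0.25 rad).
It fails at once if the grey console's button is pressed by more than 3 mm (value of joint grey_button above 0.003 m).
It fails at once if the glue bottle is moved by more than 30 mm or tipped by more than 0.4 rad (distance of glue_bottle from where it was at the start of the episode above 0.03 m or angle between glue_bottle's own z axis and vertical above 0.4 rad).
It fails at once if the brush is moved by more than 40 mm (distance of brush from where it was at the start of the episode above 0.04 m).
It also fails if it takes over 48 s, if anything falls off the work surface, if the arm or the gripper's body presses on something with over 40 N, if the wrist force passes 120 N, or if a joint passes its speed limit or range.

## Working session

There is one attempt and no reset: what is moved stays moved. The work goes in short steps, Python scripts to look and compute and a tool call to move; the robot and the scene stay as the last step left them, time stands still between calls to the robot, and variables do not carry over. Pictures are saved under pics/ and viewed, at most 10 in all, crops included, and the job is handed in when it is done.

Besides the shell and the picture viewer there is one more tool, called as name(argument=value, ...) on one line, values as JSON. arm_command: Moves the arm, as the interface text tells. Its arguments: {"type":"object","properties":{"moves":{"type":"array"},"newtons":{"type":"number"}},"required":["moves"]}

```bash
mkdir -p pics; cat > h.py <<'E'
import numpy as np, cv2
from scipy.spatial.transform import Rotation as R
from workcell import *
def q2R(q): return R.from_quat([q[1],q[2],q[3],q[0]]).as_matrix()
def world(cam,d,info=None):
    i=camera_info(cam); h,w=d.shape; f=h/2/np.tan(np.radians(i['fovy'])/2)
    v,u=np.mgrid[:h,:w]; P=np.stack([(u-i['cx'])/f*d,(v-i['cy'])/f*d,d],-1)
    return P@q2R(i['orientation']).T+np.array(i['eye'])
E
python3 - <<'E'
from h import *
for c in ['top','scene']:
    p,d=read_camera(c); np.savez(c+'.npz',p=p,d=d); cv2.imwrite(f'pics/{c}0.png',p); W=world(c,d)
    print(c,camera_info(c))
    for l in ['console','grey_console','test_button','trip_lever','glue_bottle','brush']:
        for r in recognise(c,l)[:3]:
            u,v=map(int,np.round(r['point'])); print(l,r['confidence'],u,v,W[v,u].round(3), p[v,u])
E
```

```text
top {'fovy': 57.30616793039719, 'cx': 274.8797039357088, 'cy': 210.64246843179728, 'eye': array([ 0.50676705, -0.06999831,  1.1069312 ]), 'orientation': array([ 0.02606943, -0.70189733,  0.71170228, -0.01184809])}
console 0.63 198 181 [0.644 0.156 0.085] [21 19 19]
grey_console 0.95 351 209 [ 0.558 -0.234  0.186] [121 119 116]
trip_lever 0.66 207 184 [0.63  0.121 0.136] [ 27  59 109]
glue_bottle 0.86 282 214 [ 0.55  -0.069  0.131] [21 25 99]
glue_bottle 0.75 257 169 [ 0.672 -0.004  0.099] [18 20 90]
glue_bottle 0.71 293 178 [ 0.647 -0.099  0.098] [ 36  32 109]
brush 0.81 394 254 [ 0.439 -0.38   0.02 ] [142 142 138]
scene {'fovy': 48.60742432600079, 'cx': 275.96177606568597, 'cy': 206.2972590759224, 'eye': array([ 1.40930816, -0.53993579,  0.83860001]), 'orientation': array([-0.38969809,  0.77872811,  0.43396568, -0.23106646])}
console 0.85 353 218 [0.692 0.106 0.105] [131  84  55]
grey_console 0.65 206 253 [ 0.612 -0.27   0.105] [119 115 108]
test_button 0.41 358 200 [0.617 0.186 0.086] [ 85 110 119]
test_button 0.21 341 203 [0.629 0.115 0.111] [72 72 76]
glue_bottle 0.94 313 244 [ 0.695 -0.02   0.078] [113 131 133]
glue_bottle 0.91 266 226 [ 0.57  -0.083  0.079] [121 102 167]
glue_bottle 0.63 275 258 [ 0.669 -0.116  0.058] [76 66 99]
brush 0.75 141 260 [ 0.454 -0.394  0.022] [134 134 133]
brush 0.18 313 246 [ 0.694 -0.019  0.07 ] [82 93 95]
```

```bash
ls pics
```

```text
scene0.png
top0.png
```

View pics/top0.png

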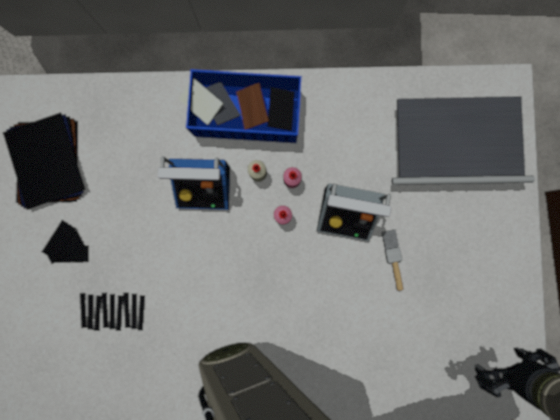

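View pics/scene0.png

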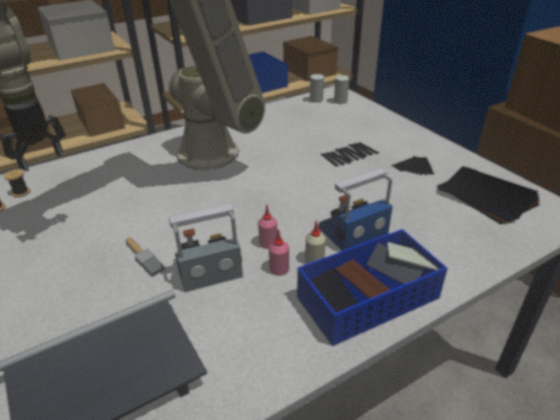

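Top view: the blue console is at (202,185) and the grey one at (351,212). Both have a yellow button on the left and an orange lever on the right. The bottle with the cream body at (257,169) is the real glue bottle, and the pink look-alikes are at (293,178) and (283,215). The brush is at (396,258). The console meant is the blue-bodied one. I'll check it in a crop and measure its pose.

```bash
cat > m.py <<'E'
from h import *
for c in ['top','scene']:
    z=np.load(c+'.npz'); p,d=z['p'],z['d']; W=world(c,d)
    near=(abs(W[...,0]-.645)<.13)&(abs(W[...,1]-.15)<.13)&(d>0)
    if c=='top': cv2.imwrite('pics/crop1.png',cv2.resize(p[145:225,145:275],None,fx=6,fy=6,interpolation=cv2.INTER_CUBIC))
    for n,lo,hi in [('bar',.178,.205),('top',.098,.109)]:
        m=near&(W[...,2]>lo)&(W[...,2]<hi)
        if n=='top': 
            hs=cv2.cvtColor(p,cv2.COLOR_BGR2HSV); m&=(hs[...,0]>95)&(hs[...,0]<130)&(hs[...,1]>80)
        q=W[m]; r=cv2.minAreaRect((q[:,:2]*1000).astype(np.float32)); print(c,n,len(q),r,np.median(q[:,2]),q.mean(0).round(4))
        X=q[:,:2]-q[:,:2].mean(0); _,_,V=np.linalg.svd(X,full_matrices=False); print('  yaw(y axis) deg',np.degrees(np.arctan2(-V[0,0],V[0,1])))
    hs=cv2.cvtColor(p,cv2.COLOR_BGR2HSV)
    for n,a,b in [('yel',21,35),('org',5,18)]:
        m=near&(hs[...,0]>=a)&(hs[...,0]<=b)&(hs[...,1]>130)&(hs[...,2]>60)&(W[...,2]>.04)
        v,u=np.nonzero(m); print(c,n,m.sum(),u.mean(),v.mean(),np.median(W[m],0).round(4))
E
python3 m.py
```

```text
top bar 786 ((664.3360595703125, 157.1004638671875), (149.86817932128906, 54.39593505859375), 87.83711242675781) 0.18999272601515704 [0.6529 0.157  0.1894]
  yaw(y axis) deg 177.17842742900078
top top 423 ((695.635986328125, 112.06639099121094), (94.88243865966797, 226.0721893310547), 21.191804885864258) 0.10447151744955763 [0.6886 0.1515 0.1044]
  yaw(y axis) deg -1.202323948799875
top yel 113 184.94690265486724 195.141592920354 [0.6077 0.1923 0.079 ]
top org 76 206.3684210526316 184.14473684210526 [0.6297 0.1244 0.1315]
scene bar 556 ((663.4956665039062, 153.89486694335938), (149.99769592285156, 57.901119232177734), 87.83320617675781) 0.18862985182579428 [0.6576 0.1501 0.1872]
  yaw(y axis) deg 177.1100613364662
scene top 545 ((699.0374755859375, 113.61824035644531), (95.61607360839844, 229.77723693847656), 22.878305435180664) 0.10361749588500213 [0.6871 0.1488 0.1034]
  yaw(y axis) deg -177.19938935833395
scene yel 1 360.0 201.0 [0.6234 0.1871 0.0865]
scene org 4 343.25 197.5 [0.6353 0.1176 0.1315]
```

View pics/crop1.png

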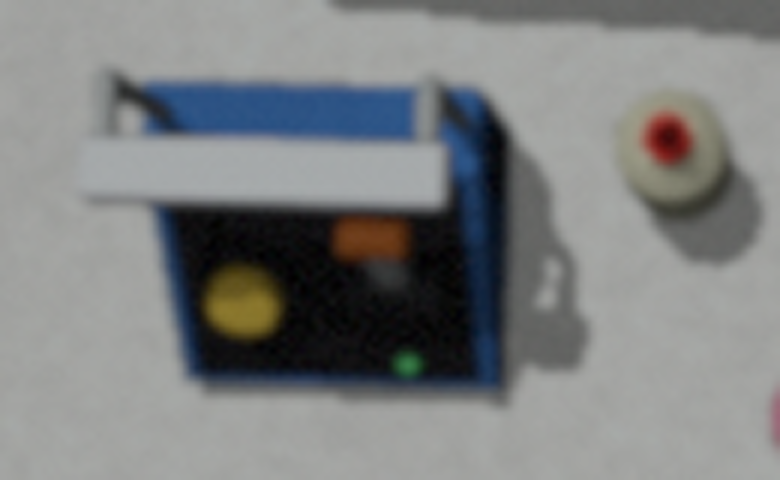

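The crop shows the blue body with the yellow button at left (242,303) and the orange crossbar at right (372,240), raised, plus the cream glue bottle at (670,150). The pose fit agrees between bar, button and lever: origin about (0.640, 0.156), yaw about -2.5°. Next I work out the approach.

```bash
cat > t.py <<'E'
from h import *
O=np.array([.640,.156,0]); YAW=-2.5
Rc=R.from_euler('z',YAW,degrees=True).as_matrix()
def C(x,y,z): return O+Rc@(np.array([x,y,z])/1000)
def Rt(tilt,s=1):
    t=np.radians(tilt); z=np.array([np.sin(t),0,-np.cos(t)]); y=np.array([0,s*1.,0]); return Rc@np.stack([np.cross(y,z),y,z],1)
def go(P,T,show=True):
    s=get_state(); A=q2R(s['orientation']); p=np.array(s['tcp_pos'])
    print('shift mm',(A.T@(P-p)*1000).round(1),'rot',R.from_matrix(A.T@T).as_rotvec().round(3))
E
python3 - <<'E'
from t import *
s=get_state(); print({k:np.round(v,3) for k,v in s.items()}); print(q2R(s['orientation']).round(3))
n=np.array([-.669,0,.743]); b=np.array([-33.7,34,77.8])
for sg in (1,-1): go(C(*(b+60*n)),Rt(42,sg))
go(np.array([.40,-.2,.35]),Rt(42,1))
print(C(*b),C(*(b+60*n)))
E
```

```text
{'clock': np.float64(0.7), 'joint_pos': array([-1.316,  0.313,  0.046,  1.304,  0.   ,  1.431]), 'qvel': array([-0.001,  0.   , -0.001,  0.002, -0.002,  0.   ]), 'tau': array([-1.0000e-03, -4.8029e+01,  2.9875e+01, -0.0000e+00, -0.0000e+00,
        0.0000e+00]), 'tcp_pos': array([ 0.221, -0.531,  0.231]), 'orientation': array([0.   , 0.981, 0.196, 0.   ]), 'wrist_force': array([ 0.744, -0.736, -0.216]), 'ft_torque': array([ 0.001, -0.024, -0.003]), 'grip_force': np.float64(0.0), 'finger_gap': np.float64(0.085)}
[[ 0.923  0.385  0.   ]
 [ 0.385 -0.923 -0.   ]
 [-0.     0.    -1.   ]]
shift mm [ 598.4 -535.   108.9] rot [-0.976 -0.217 -2.543]
shift mm [ 598.4 -535.   108.9] rot [-0.16   0.721  0.419]
shift mm [ 292.3 -236.6 -118.7] rot [-0.976 -0.217 -2.543]
[0.60781513 0.19143761 0.0778    ] [0.56771334 0.1931885  0.12238   ]
```

arm_command(moves=[-1, 0, 0, -60, 0, 0, 0, -1, 0, 0, -60, 0, 0, 0, -1, 43, -42, 0, 0, 0, 0, -1, 43, -42, 0, 0, 0, 0, -1, 43, -42, 0, 0, 0, 0, -1, 43, -42, 0, 0, 0, 0, -1, 43, -42, 0, 0, 0, 0, -1, 43, -42, 0, 0, 0, 0], newtons=30)

```text
clock: 1.7
tcp_pos: [0.3628, -0.1972, 0.3516]
orientation: [0.0, 0.981, 0.196, 0.0]
wrist_force: [0.7, -0.6, 0.3]
finger_gap: -0.0001
grip_force: 0.0
```

arm_command(moves=[-1, 35, -46, 0, 0, 0, 0, -1, 35, -46, 0, 0, 0, 0, -1, 35, -46, 0, 0, 0, 0, -1, 35, -46, 0, 0, 0, 0, -1, 35, -46, 0, 0, 0, 0, -1, 35, -46, 0, 0, 0, 0, -1, 35, -46, 0, 0, 0, 0, -1, 0, 0, 0, 0, 0, -0.18])

```text
clock: 2.7
tcp_pos: [0.465, 0.1962, 0.3505]
orientation: [-0.0, 0.958, 0.288, -0.0]
wrist_force: [-0.7, -0.4, 0.3]
finger_gap: -0.0001
grip_force: 0.0
```

arm_command(moves=[-1, 0, 0, 0, 0, 0, -0.18, -1, 0, 0, 0, 0, 0, -0.18, -1, 0, 0, 0, 0, 0, -0.18, -1, 0, 0, 0, 0, 0, -0.18, -1, 0, 0, 0, 0, 0, -0.18, -1, 0, 0, 0, 0, 0, -0.18, -1, 0, 0, 0, 0, 0, -0.18, -1, 0, 0, 0, 0, 0, -0.18])

```text
clock: 3.7
tcp_pos: [0.4647, 0.1925, 0.3514]
orientation: [0.0, 0.532, 0.847, 0.0]
wrist_force: [-0.5, -0.5, -0.4]
finger_gap: 0.0004
grip_force: 0.0
```

arm_command(moves=[-1, 0, 0, 0, 0, 0, -0.18, -1, 0, 0, 0, 0, 0, -0.18, -1, 0, 0, 0, 0, 0, -0.18, -1, 0, 0, 0, 0, 0, -0.18, -1, 0, 0, 0, 0, 0, -0.18, -1, 0, 0, 0, 0, 0, -0.18, -1, 0, 0, 0, 0, 0, 0])

```text
clock: 4.58
tcp_pos: [0.4647, 0.1925, 0.3513]
orientation: [0.0, 0.024, 1.0, -0.0]
wrist_force: [0.4, 0.2, -0.1]
finger_gap: 0.0002
grip_force: 0.0
```

```bash
python3 - <<'E'
from t import *
s=get_state(); print(s['clock'],s['joint_pos'].round(3),s['tcp_pos'],q2R(s['orientation']).round(3))
n=np.array([-.669,0,.743]); b=np.array([-33.7,34,77.8])
go(C(*(b+60*n)),Rt(42,1))
E
```

```text
4.575 [ 0.233  0.167  0.147  1.551 -0.     0.282] [0.46467742 0.19250564 0.35134833] [[-0.999  0.049  0.   ]
 [ 0.049  0.999 -0.   ]
 [-0.    -0.    -1.   ]]
shift mm [-102.8    5.7  229. ] rot [-0.002 -0.733 -0.005]
```

arm_command(moves=[-1, 0, 0, 0, 0, -0.183, 0, -1, 0, 0, 0, 0, -0.183, 0, -1, 0, 0, 0, 0, -0.183, 0, -1, 0, 0, 0, 0, -0.183, 0, -1, 0, 0, 0, 0, 0, 0])

```text
clock: 5.2
tcp_pos: [0.4584, 0.1912, 0.3437]
orientation: [0.353, 0.021, 0.935, -0.009]
wrist_force: [-1.2, 0.3, -0.5]
finger_gap: 0.0
grip_force: 0.0
```

```bash
python3 - <<'E'
from t import *
s=get_state(); print(s['clock'],s['joint_pos'].round(3),s['tcp_pos'],q2R(s['orientation']).round(3))
n=np.array([-.669,0,.743]); b=np.array([-33.7,34,77.8])
go(C(*(b+60*n)),Rt(42,1))
p,d=read_camera('wrist'); cv2.imwrite('pics/w1.png',p); np.savez('w1.npz',p=p,d=d)
i=camera_info('wrist'); print(i)
h,w=d.shape; f=h/2/np.tan(np.radians(i['fovy'])/2)
v,u=np.mgrid[:h,:w]; P=np.stack([(u-i['cx'])/f*d,(v-i['cy'])/f*d,d],-1)
T=np.array(i['tool_from_camera']); W=(P@T[:3,:3].T+T[:3,3])@q2R(s['orientation']).T+s['tcp_pos']
hs=cv2.cvtColor(p,cv2.COLOR_BGR2HSV)
for nm,a,b in [('yel',21,35),('org',5,18)]:
    m=(d>0)&(hs[...,0]>=a)&(hs[...,0]<=b)&(hs[...,1]>130)&(hs[...,2]>60)&(abs(W[...,1]-.155)<.1)&(W[...,2]>.04)
    if m.sum(): 
        vv,uu=np.nonzero(m); q=W[m]; print(nm,m.sum(),uu.mean(),vv.mean(),np.median(q,0),'console',((q.mean(0)-O)@Rc*1000).round(1),((q-O)@Rc*1000).min(0).round(1),((q-O)@Rc*1000).max(0).round(1))
m=(d>0)&(W[...,2]>.165)&(W[...,2]<.2)&(abs(W[...,1]-.155)<.1)&(W[...,0]>.6)
if m.sum(): q=(W[m]-O)@Rc*1000; print('bar',len(q),q.min(0),q.max(0))
E
```

```text
5.2 [ 0.412 -0.353 -0.586  0.67  -0.298  0.353] [0.45840873 0.19119228 0.34373532] [[-0.749  0.046  0.66 ]
 [ 0.033  0.999 -0.032]
 [-0.661 -0.002 -0.75 ]]
shift mm [ 64.5   7.6 238.2] rot [-0.004 -0.011 -0.   ]
{'fovy': 64.24462338852783, 'cx': 280.18949177530277, 'cy': 205.59679271355154, 'tool_from_camera': array([[-3.52403450e-04, -9.58906761e-01, -2.83721167e-01,
         7.17400073e-02],
       [ 9.99999930e-01, -3.72501798e-04,  1.68865311e-05,
        -8.33107801e-04],
       [-1.21879253e-04, -2.83721141e-01,  9.58906825e-01,
        -1.42069569e-01],
       [ 0.00000000e+00,  0.00000000e+00,  0.00000000e+00,
         1.00000000e+00]])}
yel 469 288.09808102345414 111.64818763326225 [0.60556108 0.19287135 0.07770015] console [-35.9  35.4  77.7] [-46.5  20.   67.5] [-17.7  50.6  87.8]
org 233 233.90128755364807 154.95278969957081 [0.62444811 0.12493011 0.13016299] console [-13.5 -31.8 129.7] [-18.1 -45.2 123.8] [ -6.6 -19.2 133.8]
bar 2970 [ -5.03096434 -73.17363047 167.02347564] [1465.30399319   76.93763329  199.53497019]
```

View pics/w1.png

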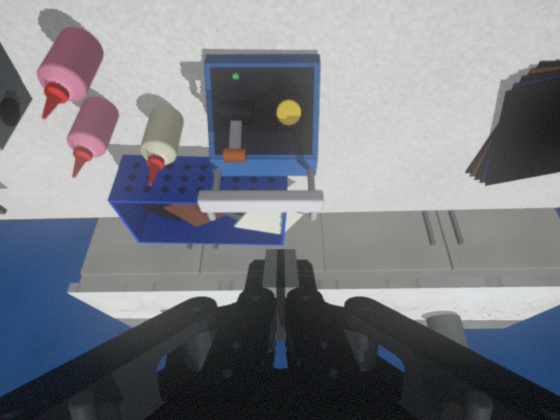

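The wrist view shows the blue console with the button at (288,112), the raised lever at (234,155) and the bar at (262,202). The measured button is within 2 mm of the model, so I shift the origin to (0.638, 0.1575).

arm_command(moves=[-1, 16.5, 2.7, 59, 0, 0, 0, -1, 16.5, 2.7, 59, 0, 0, 0, -1, 16.5, 2.7, 59, 0, 0, 0, -1, 16.5, 2.7, 59, 0, -0.011, 0, -1, 0, 0, 0, 0, 0, 0, -1, 0, 0, 0, 0, 0, 0])

```text
clock: 6.0
tcp_pos: [0.5773, 0.1987, 0.1337]
orientation: [0.364, 0.023, 0.931, -0.008]
wrist_force: [-0.8, -0.0, 0.6]
finger_gap: 0.0
grip_force: 0.0
```

```bash
sed -i 's/^O=.*/O=np.array([.638,.1575,0]); YAW=-2.5/' t.py; python3 - <<'E'
from t import *
s=get_state(); print(s['clock'],s['joint_pos'].round(3),s['wrist_force'])
go(C(-33.7,36,77.8),Rt(42,1))
E
```

```text
6.0 [ 0.32   0.066 -0.845 -0.051 -0.246  0.278] [-0.77174999 -0.02749921  0.56939815]
shift mm [16.7 -2.5 60.6] rot [-0.002  0.012 -0.005]
```

arm_command(moves=[-1, 16.7, -2.5, 18, 0, 0.012, 0, -1, 0, 0, 18, 0, 0, 0, -1, 0, 0, 18, 0, 0, 0, -1, 0, 0, 0, 0, 0, 0])

```text
clock: 6.5
tcp_pos: [0.6006, 0.1954, 0.0845]
orientation: [0.36, 0.023, 0.933, -0.007]
wrist_force: [0.6, 0.4, -0.4]
finger_gap: -0.0
grip_force: 0.0
```

```bash
python3 - <<'E'
from t import *
s=get_state(); print(s['clock'],s['wrist_force'])
go(C(-33.7,36,77.8),Rt(42,1))
E
```

```text
6.5 [ 0.55328892  0.35598459 -0.37494579]
shift mm [ 0.6 -0.2  8.5] rot [-0.001  0.004 -0.005]
```

arm_command(moves=[-1, 0, 0, 4, 0, 0, 0, -1, 0, 0, 4, 0, 0, 0, -1, 0, 0, 3, 0, 0, 0, -1, 0, 0, 2, 0, 0, 0, -1, 0, 0, 0, 0, 0, 0])

```text
clock: 7.12
tcp_pos: [0.6071, 0.1946, 0.0719]
orientation: [0.359, 0.022, 0.933, -0.008]
wrist_force: [-3.1, 1.0, 6.5]
finger_gap: 0.0002
grip_force: 3.2
```

arm_command(moves=[-1, 0, 0, 2, 0, 0, 0, -1, 0, 0, 0, 0, 0, 0])

```text
clock: 7.38
tcp_pos: [0.6074, 0.1946, 0.0715]
orientation: [0.359, 0.022, 0.933, -0.008]
wrist_force: [-19.7, -0.9, 23.8]
finger_gap: -0.0001
grip_force: 15.5
```

arm_command(moves=[-1, 0, 0, 1.5, 0, 0, 0, -1, 0, 0, 0, 0, 0, 0])

```text
clock: 7.62
tcp_pos: [0.6076, 0.1946, 0.0712]
orientation: [0.359, 0.021, 0.933, -0.008]
wrist_force: [-32.9, -2.2, 36.9]
finger_gap: 0.0
grip_force: 24.7
```

```bash
cat > lev.py <<'E'
from t import *
def lever(name=None):
    p,d=read_camera('top'); W=world('top',d); q=(W-O)@Rc*1000
    hs=cv2.cvtColor(p,cv2.COLOR_BGR2HSV)
    m=(d>0)&(hs[...,0]>=5)&(hs[...,0]<=18)&(hs[...,1]>130)&(hs[...,2]>60)&(abs(q[...,1]+34)<25)&(abs(q[...,0]+30)<80)&(q[...,2]>40)
    if m.sum(): print('orange',m.sum(),np.median(q[m],0).round(1))
    if name: cv2.imwrite(f'pics/{name}.png',cv2.resize(p[145:265,145:275],None,fx=5,fy=5,interpolation=cv2.INTER_CUBIC))
E
python3 -c "
from lev import *
lever('t2'); s=get_state(); print(s['clock'],s['wrist_force']); go(C(-33.7,36,77.8),Rt(42,1))"
```

```text
orange 46 [-79.1 -34.6  99.1]
7.675 [-33.69526669  -2.36301898  35.88457206]
shift mm [-3.1  0.2 -6.1] rot [-0.002  0.002 -0.002]
```

View pics/t2.png

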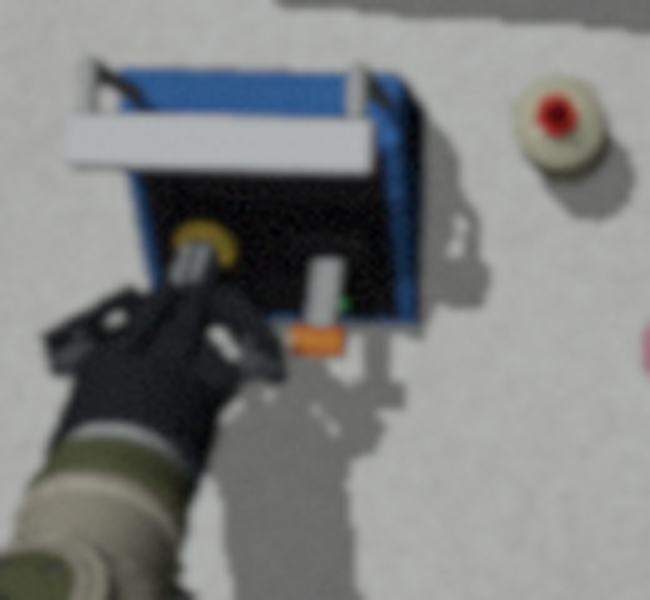

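The top crop shows the lever dropped, with the orange bar at (318,340) and console coordinates (-79, -35, 99) on its top. The finger is on the button. I'll retract along the tool axis and plan the lift.

arm_command(moves=[-1, 0, 0, -6, 0, 0, 0, -1, 0, 0, -10, 0, 0, 0, -1, 0, 2, -24, 0, 0, 0, -1, 0, 2, -30, 0, 0, 0, -1, 0, 0, -30, 0, 0, 0, -1, 0, 0, -30, 0, 0, 0, -1, 0, 0, 0, 0, 0, 0])

```text
clock: 8.55
tcp_pos: [0.5217, 0.2026, 0.1663]
orientation: [0.358, 0.022, 0.933, -0.008]
wrist_force: [0.6, -0.6, -0.0]
finger_gap: -0.0002
grip_force: 0.0
```

```bash
cat > plan.py <<'E'
from t import *
t=np.radians(42); z=np.array([np.sin(t),-np.cos(t)]); u=np.array([np.cos(t),np.sin(t)]); pv=np.array([-22,64.])
def c(j): a=.262-j; return pv+62*np.array([np.sin(a),np.cos(a)])
def tcp(j,gap,pro): return c(j)-(20+gap)*u+pro*z
def stemj(X):  # lever angle at which stem front face touches point X
    r=X-pv; L=np.hypot(*r); return .262-(np.arctan2(r[0],r[1])+np.arcsin(4.5/L))
E
python3 - <<'E'
from plan import *
prev=None
for j in [1.4,1.2,1.0,.8,.6,.45,.3,.2,.1]:
    P=tcp(j,0,6); X=P+11*u; print(j,P.round(1),'stem j',stemj(X).round(2), 'step tool x,z', None if prev is None else (-(P-prev)@u.round(3),(P-prev)@z)); prev=P
P=tcp(1.4,14,6); s=get_state(); print(s['clock'],s['wrist_force'])
Q=P-110*z
for q in (Q,P): go(C(q[0],-34,q[1]),Rt(42,1))
E
```

```text
1.4 [-89.1  72.2] stem j 1.5 step tool x,z None
1.2 [-82.8  82.8] stem j 1.29 step tool x,z (np.float64(-11.805838167081573), np.float64(-3.716980334065799))
1.0 [-74.6  92. ] stem j 1.08 step tool x,z (np.float64(-12.308813751951377), np.float64(-1.2969726171825289))
0.8 [-64.6  99.4] stem j 0.86 step tool x,z (np.float64(-12.321075775238821), np.float64(1.174741305114066))
0.6 [-53.4 104.7] stem j 0.63 step tool x,z (np.float64(-11.842135388770517), np.float64(3.5996219986862923))
0.45 [-44.4 107.1] stem j 0.45 step tool x,z (np.float64(-8.282037967322985), np.float64(4.208212111790346))
0.3 [-35.2 108.1] stem j 0.27 step tool x,z (np.float64(-7.560295079018925), np.float64(5.398852029899373))
0.2 [-29. 108.] stem j 0.15 step tool x,z (np.float64(-4.554597620673193), np.float64(4.201848430217095))
0.1 [-22.8 107.3] stem j 0.03 step tool x,z (np.float64(-4.112440595499619), np.float64(4.635646360611156))
8.55 [ 0.62198531 -0.58083314 -0.0323621 ]
shift mm [ 55.3 -74.1 -20.5] rot [-0.001  0.    -0.002]
shift mm [ 55.3 -74.   89.5] rot [-0.001  0.    -0.002]
```

arm_command(moves=[-1, 0, 0, -20.5, 0, 0, 0, -1, 18.5, -24.7, 0, 0, 0, 0, -1, 18.5, -24.7, 0, 0, 0, 0, -1, 18.3, -24.7, 0, 0, 0, 0, -1, 0, 0, 0, 0, 0, 0])

```text
clock: 9.18
tcp_pos: [0.4702, 0.1335, 0.151]
orientation: [0.352, 0.024, 0.936, -0.011]
wrist_force: [0.4, -0.4, 0.2]
finger_gap: -0.0
grip_force: 0.0
```

```bash
python3 - <<'E'
from plan import *
P=tcp(1.4,14,6); s=get_state(); print(s['clock'],s['joint_pos'].round(3),s['wrist_force'])
go(C(P[0],-34,P[1]),Rt(42,1))
E
```

```text
9.175 [ 0.225 -0.231 -1.027  0.075 -0.184  0.209] [ 0.35805769 -0.4213307   0.20033944]
shift mm [  7.7  -1.9 110.6] rot [-0.008 -0.014 -0.004]
```

arm_command(moves=[-1, 4, -1, 25, 0, -0.014, 0, -1, 3.7, -0.9, 25, 0, 0, 0, -1, 0, 0, 25, 0, 0, 0, -1, 0, 0, 25, 0, 0, 0, -1, 0, 0, 10, 0, 0, 0, -1, 0, 0, 0, 0, 0, 0])

```text
clock: 9.93
tcp_pos: [0.5443, 0.1341, 0.0716]
orientation: [0.35, 0.024, 0.936, -0.013]
wrist_force: [-0.5, 0.1, -0.5]
finger_gap: -0.0
grip_force: 0.0
```

```bash
python3 - <<'E'
from plan import *
from lev import lever
P=tcp(1.4,0,6); s=get_state(); print(s['clock'],s['joint_pos'].round(3),s['wrist_force'])
go(C(P[0],-34,P[1]),Rt(42,1)); lever('t3')
E
```

```text
9.925 [ 0.185  0.094 -1.022 -0.245 -0.161  0.176] [-0.5094251   0.14693387 -0.4811018 ]
shift mm [-3.  -6.5  1.9] rot [-0.012 -0.018 -0.002]
orange 46 [-79.2 -34.8  99. ]
```

View pics/t3.png

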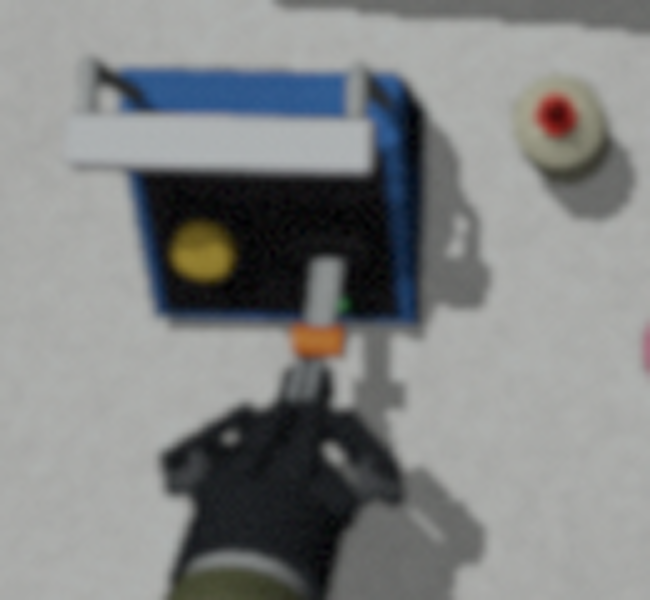

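The crop shows the fingertips at (308,375), just in front of and under the orange bar at (318,340), with the button out at (203,252). The finger sits about 6 mm too far to +y. I'll correct that and start lifting.

arm_command(moves=[-1, 0, -6.5, 3, 0, 0, 0, -1, -5, 0, 0, 0, 0, 0, -1, -5, 0, -2, 0, 0, 0, -1, -5, 0, -2, 0, 0, 0, -1, -6, 0, -0.6, 0, 0, 0, -1, -6, 0, -0.6, 0, 0, 0, -1, 0, 0, 0, 0, 0, 0])

```text
clock: 10.85
tcp_pos: [0.5648, 0.1269, 0.0938]
orientation: [0.352, 0.024, 0.936, -0.013]
wrist_force: [-0.3, -0.3, 0.1]
finger_gap: -0.0
grip_force: 0.2
```

```bash
cat > chk.py <<'E'
from plan import *
from lev import lever
s=get_state(); print(s['clock'],s['joint_pos'].round(3),s['wrist_force'].round(1)); lever()
for j in [1.2,1.0,.8,.6,.4,.2,.1]:
    P=tcp(j,0,6); print(j,end=' '); go(C(P[0],-34,P[1]),Rt(42,1))
E
python3 chk.py
```

```text
10.85 [ 0.157  0.071 -0.965 -0.172 -0.143  0.155] [-0.3 -0.3  0.1]
orange 74 [-61.5 -35.2 120.6]
1.2 shift mm [14.8 -0.3  0.9] rot [-0.012 -0.015 -0.002]
1.0 shift mm [ 2.5 -0.3 -0.6] rot [-0.012 -0.015 -0.002]
0.8 shift mm [-9.8 -0.2  0.4] rot [-0.012 -0.015 -0.002]
0.6 shift mm [-21.7  -0.1   3.8] rot [-0.012 -0.015 -0.002]
0.4 shift mm [-32.7  -0.    9.6] rot [-0.012 -0.015 -0.002]
0.2 shift mm [-42.3   0.1  17.4] rot [-0.012 -0.015 -0.002]
0.1 shift mm [-46.5   0.1  21.9] rot [-0.012 -0.015 -0.002]
```

arm_command(moves=[-1, -6, 0, 0, 0, 0, 0, -1, -6, 0, 1, 0, 0, 0, -1, -5, 0, 2, 0, 0, 0, -1, -5, 0, 2, 0, 0, 0, -1, -5, 0, 2, 0, 0, 0, -1, -5, 0, 2.5, 0, 0, 0, -1, 0, 0, 0, 0, 0, 0])

```text
clock: 11.78
tcp_pos: [0.5948, 0.1252, 0.107]
orientation: [0.351, 0.024, 0.936, -0.013]
wrist_force: [-0.6, 0.4, 0.6]
finger_gap: -0.0003
grip_force: 0.0
```

```bash
python3 chk.py
```

```text
11.775 [ 0.142  0.093 -0.889 -0.119 -0.134  0.143] [-0.6  0.4  0.6]
orange 87 [-29.8 -33.9 132.8]
1.2 shift mm [46.3 -0.1 -8.7] rot [-0.012 -0.016 -0.003]
1.0 shift mm [ 34.1  -0.1 -10.2] rot [-0.012 -0.016 -0.003]
0.8 shift mm [21.7 -0.  -9.2] rot [-0.012 -0.016 -0.003]
0.6 shift mm [ 9.8  0.1 -5.8] rot [-0.012 -0.016 -0.003]
0.4 shift mm [-1.2  0.2 -0.1] rot [-0.012 -0.016 -0.003]
0.2 shift mm [-10.8   0.3   7.7] rot [-0.012 -0.016 -0.003]
0.1 shift mm [-15.    0.4  12.3] rot [-0.012 -0.016 -0.003]
```

Tracking well: the lever is at about 0.4 rad. I push on to about 0.1 slowly, which lets it tip back past balance.

arm_command(moves=[-1, -3, 0, 2, 0, 0, 0, -1, -3, 0, 2, 0, 0, 0, -1, -3, 0, 2, 0, 0, 0, -1, -2.5, 0, 2, 0, 0, 0, -1, -2, 0, 2, 0, 0, 0, -1, 0, 0, 0, 0, 0, 0, -1, 0, 0, 0, 0, 0, 0])

```text
clock: 12.7
tcp_pos: [0.6106, 0.1244, 0.1078]
orientation: [0.351, 0.024, 0.936, -0.013]
wrist_force: [0.0, 0.5, -0.5]
finger_gap: 0.0003
grip_force: 0.0
```

```bash
python3 chk.py
```

```text
12.7 [ 0.134  0.117 -0.856 -0.11  -0.129  0.137] [ 0.   0.5 -0.5]
orange 81 [ -6.8 -34.8 131.5]
1.2 shift mm [ 59.3  -0.1 -18.6] rot [-0.012 -0.016 -0.002]
1.0 shift mm [ 47.   -0.1 -20.1] rot [-0.012 -0.016 -0.002]
0.8 shift mm [ 34.6  -0.  -19.1] rot [-0.012 -0.016 -0.002]
0.6 shift mm [ 22.7   0.  -15.7] rot [-0.012 -0.016 -0.002]
0.4 shift mm [ 11.8   0.1 -10. ] rot [-0.012 -0.016 -0.002]
0.2 shift mm [ 2.1  0.2 -2.2] rot [-0.012 -0.016 -0.002]
0.1 shift mm [-2.1  0.3  2.4] rot [-0.012 -0.016 -0.002]
```

The lever is back at its rest position (crossbar x about -6). Now I back off.

arm_command(moves=[-1, 6, 0, -5, 0, 0, 0, -1, 10, 0, -10, 0, 0, 0, -1, 5, 0, -25, 0, 0, 0, -1, 0, 0, -35, 0, 0, 0, -1, 0, 0, -35, 0, 0, 0, -1, 0, 0, 0, 0, 0, 0, -1, 0, 0, 0, 0, 0, 0, -1, 0, 0, 0, 0, 0, 0])

```text
clock: 13.75
tcp_pos: [0.5224, 0.1294, 0.1756]
orientation: [0.35, 0.024, 0.936, -0.013]
wrist_force: [0.5, 0.2, 0.2]
finger_gap: -0.0001
grip_force: 0.0
```

```bash
python3 - <<'E'
from lev import *
lever('t4'); s=get_state(); print(s['clock'],s['tcp_pos'],s['wrist_force'],abs(s['qvel']).max())
E
```

```text
orange 79 [ -6.8 -33.3 131.2]
13.8 [0.52246639 0.12939657 0.17555975] [0.43176113 0.30475653 0.1620895 ] 0.004436605156051224
```

View pics/t4.png

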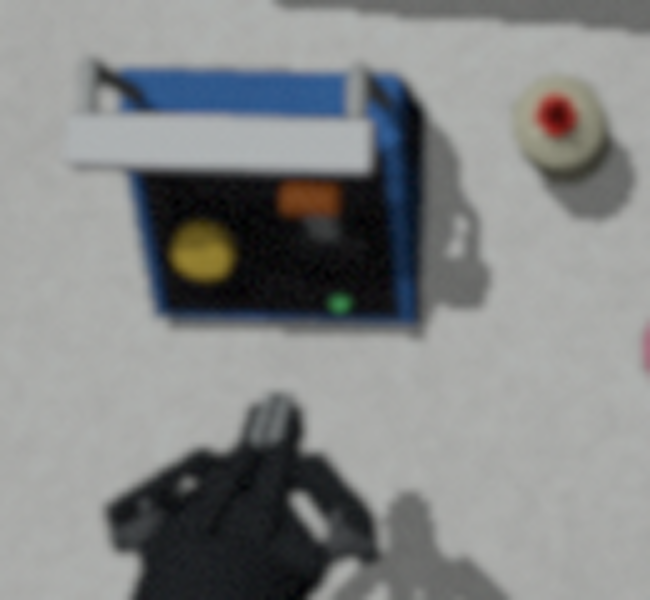

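The lever is up at (310,200), as at the start. The button is out at (203,252), the bottle hasn't moved, and the arm is clear.

```bash
python3 -c "
from workcell import hand_in
print(hand_in())"
```

```text
the job is handed in; nothing more can be done
None
```

I pressed the blue console's test button fully in, its lever dropped, and I lifted it back up, where it stays on its own; the job is handed in (no verdict was returned) with the arm clear and the grey console, glue bottle and brush untouched.

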